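Hold the end bracket against the spice trough

ROBOT

A 7-joint arm with a two-finger parallel gripper is mounted at the origin on a cart in front of the work surface, level with it; the furniture and walls round the work are solid. World frame = base frame: x ahead of the robot, y to its left, z up, the work surface at z = 0. Lengths are in m, angles in degrees, forces in N, time in s.
With the tool pointing down it reaches from about 0.425 to 0.825 m from the base axis. Payload 3.6 kg.
Tool frame: the origin (TCP) lies between the finger pads; the fingertips stand 11 mm ahead of it and the grasp point (between the pads) lies 8 mm behind it (manip.tips_ahead is the distance from the TCP to the fingertips, in m); z points along the fingers, y is the line along which they close (so a half turn about z gives the same grasp; the last joint's range is limited). The gripper opens to 93 mm and grips with 3 to 60 N. Pads are 15 mm wide; open, the fingers measure 128 mm over their backs; the gripper's body (75 mm by 188 mm) begins 65 mm behind the grasp point.
Start: joints at [-77.321, 35.231, -0.722, 81.555, 0.464, 63.22, -2.315], TCP at [0.159, 0.63, 0.23] pointing down, gripper open.
Joint ranges: [-178.69, 178.69], [-17.37, 117.87], [-77.05, 75.6], [15.02, 138.74], [-78.02, 258.01], [0.78, 113.62], [-162.83, 162.83]. Speed limits (degrees/s): [159.86, 159.86, 180, 180, 180, 180, 180].

INTERFACE

Orientations are given as [roll, pitch, yaw] about the fixed x, y, z axes, in that order (R = Rz(yaw) Ry(pitch) Rx(roll)).
In Python, from rig import manip gives the robot as it stands.
- The arm moves only by the tool jog_arm, called after "Call:" as name(argument=value, ...) on one line, values as JSON. Schema: {"type":"object","properties":{"motion":{"type":"object","properties":{"wx":{"type":"array","items":{"type":"number"},"minItems":1,"maxItems":8},"wy":{"type":"array","items":{"type":"number"},"minItems":1,"maxItems":8},"wz":{"type":"array","items":{"type":"number"},"minItems":1,"maxItems":8},"x":{"type":"array","items":{"type":"number"},"minItems":1,"maxItems":8},"y":{"type":"array","items":{"type":"number"},"minItems":1,"maxItems":8},"z":{"type":"array","items":{"type":"number"},"minItems":1,"maxItems":8},"jaw":{"type":"array","items":{"type":"number"},"minItems":1,"maxItems":8}},"additionalProperties":false,"required":["wx","wy","wz","x","y","z","jaw"]},"clamp_n":{"type":"number"},"only":{"type":"string"},"quiet":{"type":"boolean"},"lines":{"type":"string"}},"required":["motion"],"additionalProperties":false}. motion is an object with one list for each field, all of the same length, 1 to 8, a row being the entries at one place: wx, wy, wz (a rotation vector in units of 2 degrees), x, y, z (the shift in units of 50 mm), jaw (the finger opening in m); each row is the pose to reach, as a shift and turn from the pose commanded when the call began, along the tool's axes at that moment; what a row does not reach only later rows make up. A row lasts 1/10 s, in which the tool goes at most 0.05 m and 8.59 degrees, less where a joint would pass 70% of its speed; a pose out of reach is approached as far as the arm can. The fingers move at their own pace and stop on an object; clamp_n is the grip in N (left out, the last holds). Time passes only in rows, so rows that do not move let the fingers close. The tool returns the time, the measured TCP pose, the force, the opening and the grip force at its end. only (a regular expression) keeps the lines of the reply that match it, lines (a string "A,B") keeps lines A to B, and quiet returns only ok. Input that does not fit is refused with a message, and nothing moves.
- manip.get_state(): the state, without advancing time (a new reading comes with each control period).
- manip.capture(name): name is "scene" or "top"; returns the picture (400x640x3 uint8, blue, green, red); there is no depth.
- manip.get_calibration(name): a dict with "fx", "fy", "cx", "cy" (pixels), "R" (3x3) and "t" (3): a world point X has camera coordinates R X + t. Camera axes: x right, y down, z forward; pixel columns grow to the right and rows downward; lengths in m; the calibration is good to about 2 mm. A picture is of the moment at which its call begins. get_calibration takes no time and is no camera call.
- manip.job_done(): hands the job in; it is judged then, once.
The state is a dict: "time_s": time; "joint_pos": joint angles; "qvel": joint speeds; "tau": joint torques, N m; "position": TCP position; "tcp_rot": TCP orientation; "wrist_force": force on the tool from outside, world axes, zero at the start; "ft_torque": the same for the moment, N m; "opening": finger opening in m; "grasp_force": force on a finger pad.
Only numpy, scipy, OpenCV 4.12 (cv2) and the standard library are available. Lean on these libraries where they do the work, as an engineer would, in place of code of your own. Each camera call takes 0.05 s, during which the arm holds its last target. There are 200 camera calls.

TASK

Slide the loose wooden end bracket across the table, its foot staying on the table all the way, up to the open near end of the spice trough, upright plate first, so that it closes the end squarely and centred. Press it home until the black pointer of the sprung fixture stands in the green field, never letting it reach the red one, and finish while still holding it pressed there, steady, so that a colleague can drive the screws. Leave the jars and the screwdriver where they are.

Things in the scene. Friction and masses are not known exactly. Their poses are not given: they have to be found in the camera images.
- bracket: Loose mid-brown wooden end bracket, 0.3 kg. Origin: underside, middle of the foot; z up, +x towards the upright plate. Foot 100 (x) x 84 (y) x 12 mm. Upright plate at x = 36 to 50 mm, 84 mm wide, 66 mm high, brass screw cups on its back; its front goes against the trough. Web at y = 0, 24 mm wide, 66 mm high from x = -13 to 36 mm, then sloping down to the foot at x = -45 mm.
- bracket_face (a point): Point on the front face of the bracket's upright plate, 50 mm ahead (+x) of the bracket's origin, midway across, 40 mm above its underside; axes as the bracket's.
- bracket_web (a point): Point inside the bracket's web where it can be pinched from above, fingers closing along the bracket's y: 10 mm ahead (+x) of its origin, 46 mm above its underside (the foot's top is at 12 mm); axes as the bracket's.
- fixture: Fixture fixed to the table; carries the pale wood trough on a sprung carriage. Origin: on the table below the trough's open end when unloaded; z up, +x along the trough, the pressing direction. Base plate x = 35 to 250, y = -65 to 65, 8 mm high; blue spring housing at its far end, 62 mm high. Gauge table left of the trough (x 69 to 137, y 49 to 93, 72 mm high): fields white, green, yellow, red.
- trough_end (a point): Middle of the trough's open end face, 40 mm above the table; moves with the carriage; x is the pressing direction, into the trough. The trough is 150 mm long and 84 mm wide; its end face (floor and two walls, each 12 mm thick) reaches from 16 to 66 mm above the table and faces -x; the table before it is bare.
- carriage (a joint): How far the trough and its pointer have been pushed in along +x, m: 0 unloaded, stop at 0.048. A spring of 400 N/m pushes back. The pointer is over the white field below 0.015, green from 0.015 to 0.030 (6 to 12 N), yellow to 0.038, red beyond.
- cinnamon: Loose jar with a cream cap, 56 mm across, 111 mm high; bystander. Origin under its centre.
- sage: Loose slim jar with a red cap, 43 mm across, 104 mm high; bystander. Origin under its centre.
- honey_mustard: Loose glass jar with a dark red cap, 51 mm across, 103 mm high; bystander. Origin under its centre.
- sumac_jar: Loose squat jar with a wide black lid, 90 mm across, 71 mm high; bystander. Origin under its centre.
- screwdriver: Loose screwdriver lying on the table, for the colleague; bystander.

How it is judged (in metres and radians):
At the end, for the whole second after the job is handed in: Robot still presses the bracket (over 3 N) on the trough end: carriage steady at 14.5 to 30.5 mm (green), 4.5 to 14 N between bracket and fixture; plate flush (4 mm), centred within 8 mm, square within 0.06 rad; foot flat on the table (6 mm, tilt 0.05 rad) (value of joint carriage between 0.0145 and 0.0305 m and velocity of joint carriage between -0.006 and 0.006 m/s and contact force between bracket and fixture between 4.5 and 14 N and x of bracket_face in the frame of trough_end between -0.004 and 0.004 m and y of bracket_face in the frame of trough_end between -0.008 and 0.008 m and angle between the x axis of bracket and the x axis of trough_end, either way round below 0.06 rad and angle between bracket's own z axis and vertical below 0.05 rad and height (world z) of bracket below 0.006 m and contact force between any of the fingers, the arm and bracket above 3 N); the arm keeps its last pose, push and grip.
It fails at once if the pointer goes into the red field (value of joint carriage above 0.04 m).
It fails at once if the bracket is lifted off the table or tipped (height (world z) of bracket above 0.02 m or angle between bracket's own z axis and vertical above 0.35 rad).
It fails at once if a jar or the screwdriver is displaced by more than 30 mm or a jar is toppled (distance of any of cinnamon, sage, honey_mustard, sumac_jar, screwdriver from where it was at the start of the episode above 0.03 m or angle between any of cinnamon, sage, honey_mustard, sumac_jar's own z axis and vertical above 0.5 rad).
It also fails if it takes over 51 s, if anything falls off the work surface, if the arm or the gripper's body presses on something with over 40 N, if the wrist force passes 120 N, or if a joint passes its speed limit or range.

## Working session

There is one attempt and no reset: what is moved stays moved. The work goes in short steps, Python scripts to look and compute and a tool call to move; the robot and the scene stay as the last step left them, time stands still between calls to the robot, and variables do not carry over. Pictures are saved under pics/ and viewed, at most 10 in all, crops included, and the job is handed in when it is done.

```bash
ls; mkdir -p pics
```

Run:
```python
from rig import manip
import cv2
for n in("scene","top"):
    cv2.imwrite(f"pics/{n}0.png",manip.capture(n)); print(n,manip.get_calibration(n))
print(manip.get_state())
```

```text
pics
rig.py
scene {'fx': 393.22075371435636, 'fy': 393.22075371435636, 'cx': 319.46910078854467, 'cy': 195.14301848451902, 'R': array([[ 8.60718035e-01, -5.09081501e-01, -6.99112051e-04],
       [-3.38527541e-01, -5.71331051e-01, -7.47649606e-01],
       [ 3.80215159e-01,  6.43752169e-01, -6.64093049e-01]]), 't': array([-0.44084527,  0.19416655,  1.07989486])}
top {'fx': 374.3134749816729, 'fy': 374.3134749816729, 'cx': 319.22517442934435, 'cy': 193.66729725707614, 'R': array([[-0.02873164, -0.99934967, -0.02178851],
       [-0.97980654,  0.0324713 , -0.19729359],
       [ 0.19787278,  0.01567996, -0.98010229]]), 't': array([-0.00232245,  0.51041269,  1.23671241])}
{'time_s': 0.1, 'joint_pos': array([-77.32169288,  35.28169519,  -0.72242571,  81.62900373,
         0.46419031,  63.22034125,  -2.31389811]), 'qvel': array([-0.00834457, -0.05558847,  0.07804999, -0.23197979, -0.00615558,
        0.06974581, -0.01961045]), 'tau': array([ 1.55663642e-03, -4.60037327e+01,  2.10328465e-01, -1.66243494e+01,
       -6.11443282e-02,  1.69558113e-02,  1.07854344e-04]), 'position': array([0.15924149, 0.6295024 , 0.22863797]), 'tcp_rot': array([-1.79871848e+02,  1.84636487e-03,  1.65807619e+02]), 'wrist_force': array([-0.40311817, -0.6692932 , -0.21707538]), 'ft_torque': array([-0.01910942, -0.00364671, -0.02183241]), 'grasp_force': 0.0, 'opening': 0.09315598667854215}
```

View pics/scene0.png

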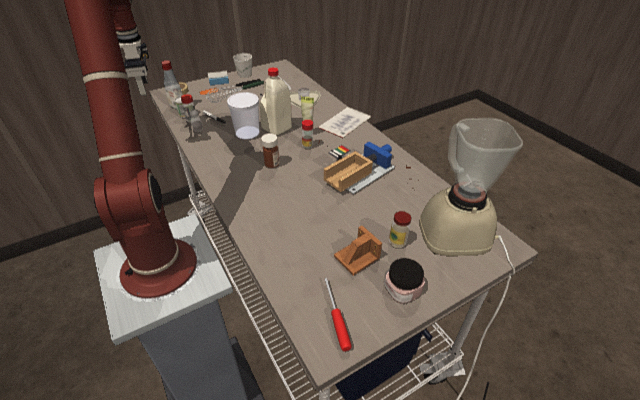

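View pics/top0.png

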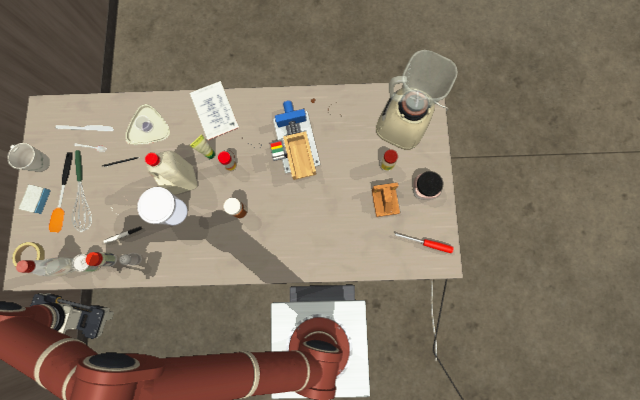

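The scene view shows the bracket at about (358,250) and the trough at (350,172). In the top view they are at (386,198) and (298,155). The honey mustard jar (388,158), sumac jar (429,183) and screwdriver (425,242) surround the bracket. I'll crop both views at higher scale.

Run:
```python
import cv2,numpy as np
def tile(im,x,y,w,h,s):
    c=cv2.resize(im[y:y+h,x:x+w],None,fx=s,fy=s,interpolation=cv2.INTER_CUBIC)
    for i in range(0,w,10): cv2.putText(c,str(x+i),(i*s,8),0,.3,(255,255,255)) if i%20==0 else 0; cv2.line(c,(i*s,10),(i*s,14),(255,255,255))
    for j in range(0,h,10): cv2.putText(c,str(y+j),(0,j*s+4),0,.3,(255,255,255)); 
    return c
t=cv2.imread("pics/top0.png"); s=cv2.imread("pics/scene0.png")
cv2.imwrite("pics/topc.png",np.hstack([tile(t,262,95,65,95,6),tile(t,362,145,65,95,6)]))
cv2.imwrite("pics/scenec.png",np.hstack([tile(s,315,135,85,65,6)[:, :400*1+0] if 0 else tile(s,318,135,66,75,6),tile(s,325,220,66,75,6)]))
```

```text
(no output)
```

View pics/topc.png

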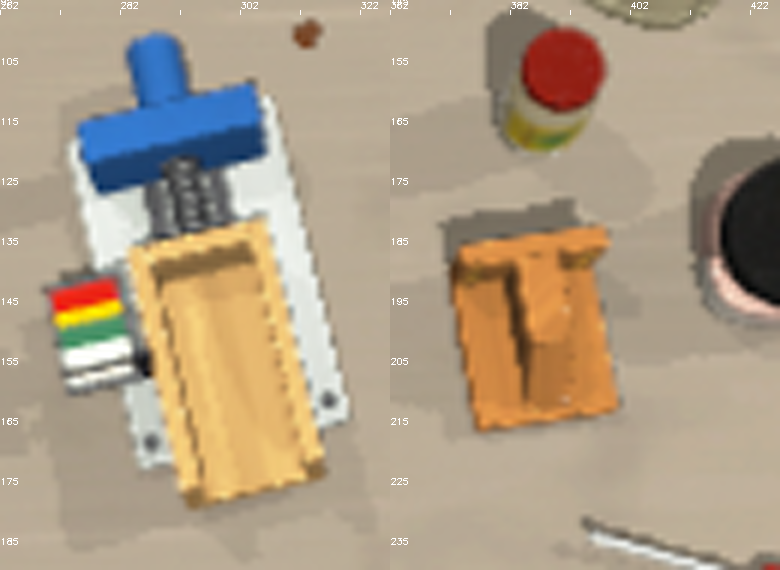

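View pics/scenec.png

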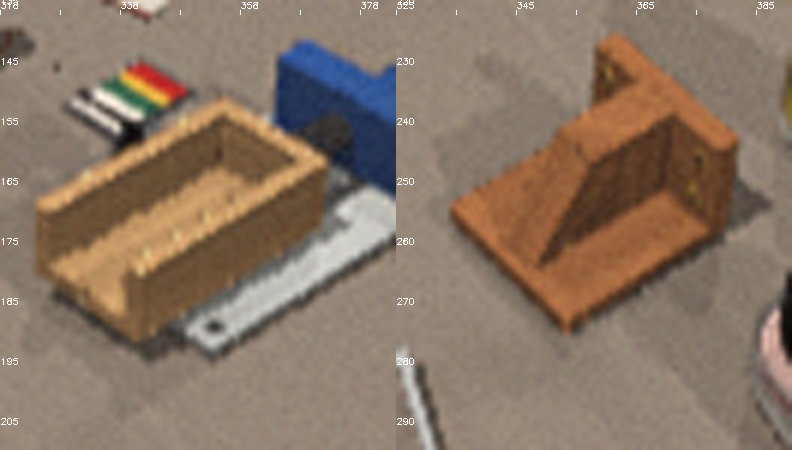

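Create h.py:
```python
from rig import manip
import numpy as np
from scipy.optimize import least_squares
C={n:manip.get_calibration(n) for n in("scene","top")}
def proj(n,X):
    c=C[n]; p=np.asarray(X)@c["R"].T+c["t"]
    return np.c_[c["fx"]*p[:,0]/p[:,2]+c["cx"],c["fy"]*p[:,1]/p[:,2]+c["cy"]]
def fit(obs,x0,freez=True):
    """obs: list (cam, model xyz mm, pixel); pose x,y,yaw,z"""
    def res(p):
        c,s=np.cos(p[2]),np.sin(p[2]); R=np.array([[c,-s,0],[s,c,0],[0,0,1]])
        return np.concatenate([proj(n,[R@np.array(m)/1e3+[p[0],p[1],p[3]]])[0]-np.array(q) for n,m,q in obs])
    r=least_squares(res,x0,loss="soft_l1"); return r.x,r.fun.reshape(-1,2),res(r.x).reshape(-1,2)
def tri(a,b):
    f=lambda X:np.concatenate([proj("top",[X])[0]-a,proj("scene",[X])[0]-b])
    return least_squares(f,[.6,0,.05]).x
```

Create m.py:
```python
from h import *
T=lambda u,v:np.array([262+(u+.5)/6-.5,95+(v+.5)/6-.5])
S=lambda u,v:np.array([318+(u+.5)/6-.5,135+(v+.5)/6-.5])
TB=lambda u,v:np.array([362+(u-389.5)/6-.5,145+(v+.5)/6-.5])
SB=lambda u,v:np.array([325+(u-395.5)/6-.5,220+(v+.5)/6-.5])
tr=[("top",(0,42,66),T(187,490)),("top",(0,-42,66),T(323,462)),("top",(150,42,66),T(130,247)),("top",(150,-42,66),T(267,217)),
("top",(0,42,16),T(193,508)),("top",(0,-42,16),T(325,477)),
("scene",(0,42,66),S(38,200)),("scene",(0,-42,66),S(128,270)),("scene",(150,42,66),S(225,98)),("scene",(150,-42,66),S(325,160)),("scene",(0,-42,16),S(138,340)),("scene",(0,42,16),S(42,273))]
br=[("top",(50,42,66),TB(455,244)),("top",(50,-42,66),TB(608,228)),("top",(-50,42,0),TB(477,432)),("top",(-50,-42,0),TB(620,410)),
("scene",(50,42,66),SB(618,33)),("scene",(50,-42,66),SB(738,143)),("scene",(-50,42,12),SB(452,208)),("scene",(-50,-42,0),SB(568,332)),("scene",(50,-42,0),SB(716,240))]
for nm,o,x0 in(("trough",tr,[.6,.03,.2,0]),("bracket",br,[.5,-.2,.1,0])):
    p,_,r=fit(o,x0); print(nm,p,"yaw",np.degrees(p[2])); print(r.round(1).tolist())
    for t in [q for q in o if q[0]=="top"]:
        for s in [q for q in o if q[0]=="scene" and q[1]==t[1]]: print(t[1],tri(t[2],s[2]).round(3))
```

```bash
python3 m.py; python3 -c "
from h import *;s=manip.get_state();print(s['time_s'])"
```

```text
trough [ 0.57947099  0.03281289  0.19456719 -0.00125788] yaw 11.14787907891861
[[-0.9, 0.0], [0.3, -0.7], [-0.2, 0.2], [0.2, 0.0], [-0.6, 0.4], [0.4, 0.4], [-0.5, 0.1], [2.2, 0.4], [0.1, -0.4], [1.3, -0.0], [0.0, 0.5], [-1.2, -0.4]]
(0, 42, 66) [0.571 0.071 0.067]
(0, -42, 66) [ 0.582 -0.007  0.068]
(150, 42, 66) [0.719 0.103 0.063]
(150, -42, 66) [0.733 0.022 0.065]
(0, 42, 16) [0.574 0.072 0.013]
(0, -42, 16) [ 0.589 -0.007  0.016]
bracket [ 0.4851098  -0.25067757  0.11332919 -0.00432428] yaw 6.49328449054695
[[0.8, 0.3], [-0.4, -0.5], [-0.3, 0.4], [-0.6, 0.6], [-0.0, 0.1], [0.8, -0.3], [-0.5, -0.1], [-0.4, 1.5], [2.0, -0.8]]
(50, 42, 66) [ 0.532 -0.201  0.059]
(50, -42, 66) [ 0.537 -0.287  0.063]
(-50, -42, 0) [ 0.441 -0.299  0.003]
0.1
```
Fits good. Near-right scene was off 2.2 px (the 128 read; picture shows corner at ~ (128,270)? Rim outer corner maybe (140,285)... whatever). Trough yaw 11.1°, bracket yaw 6.5°. Refine edges? Yaw precision: tolerance 3.4°; pressing aligns. Fine.

The fits agree with the stated heights to a few mm. The trough end is at about (0.579, 0.033) with yaw 11.1°, and the bracket at (0.485, -0.251) with yaw 6.5°. Next I'll check the tall things near the start pose and plan the path.

Run:
```python
from h import *
for n,a,b in(("redcap bottle",(93,259),(187,98)),("bottle2",(25,266),(168,65)),("milk",(152,159),(272,72)),("cinn",(234,206),(270,139)),("honey",(391,156),(403,218)),("sumac",(430,183),(406,272)),("whitecup",(157,204),(243,101))): 
    x=tri(np.array(a),np.array(b)); print(n,x.round(3),(proj("top",[x])[0]-a).round(1))
```

```text
redcap bottle [0.311 0.722 0.096] [ 0.1 -0.5]
bottle2 [0.293 0.874 0.181] [ 0.2 -0.8]
milk [0.595 0.482 0.234] [-0.2  0.5]
cinn [0.468 0.262 0.107] [ 0.1 -0.3]
honey [ 0.623 -0.265  0.096] [ 0.  -0.1]
sumac [ 0.531 -0.395  0.064] [-0.1  0.3]
whitecup [0.475 0.503 0.139] [-0.1  0.4]
```

Create to.py:
```python
import sys
from h import *
from scipy.spatial.transform import Rotation as Ro
# to.py x y z yaw : shift and turn from the measured pose, tool axes
x,y,z,yaw=map(float,sys.argv[1:5]); s=manip.get_state()
R=Ro.from_euler("xyz",s["tcp_rot"],degrees=True); G=Ro.from_euler("xyz",[180,0,yaw],degrees=True)
print("rotvec",(R.inv()*G).as_rotvec(degrees=True).round(1),"d",R.inv().apply(np.array([x,y,z])-s["position"]).round(4),
 "| pos",s["position"].round(4),s["tcp_rot"].round(2),"F",s["wrist_force"].round(2),"q",s["joint_pos"].round(0),"open",round(s["opening"],4),"g",s["grasp_force"],"t",s["time_s"])
```

```bash
python3 to.py .30 .40 .25 101.5
```

```text
rotvec [-0.1  0.1 64.3] d [-0.1927 -0.188  -0.0209] | pos [0.1592 0.6295 0.2286] [-179.87    0.    165.81] F [-0.4  -0.67 -0.22] q [-77.  35.  -1.  82.   0.  63.  -2.] open 0.0932 g 0.0 t 0.1
```

The manual's scale: shifts go in units of 50 mm and turns go in units of 2 degrees. Converting my numbers, -0.192 m is -3.84, -0.188 m is -3.76, 64 degrees is 32.

Call:
jog_arm(motion={"wx":[0,0,0,0,0,0,0,0],"wy":[0,0,0,0,0,0,0,0],"wz":[4,8,12,16,20,24,28,32],"x":[-0.48,-0.96,-1.44,-1.92,-2.4,-2.88,-3.36,-3.84],"y":[-0.46,-0.94,-1.4,-1.88,-2.34,-2.82,-3.28,-3.76],"z":[-0.06,-0.1,-0.16,-0.2,-0.26,-0.3,-0.36,-0.4],"jaw":[0.06,0.06,0.06,0.06,0.06,0.06,0.06,0.06]})

```text
time_s: 0.9
position: [0.2998, 0.3994, 0.2496]
tcp_rot: [-180.0, 0.0, 101.5]
wrist_force: [1.0, -0.1, -0.1]
opening: 0.0602
grasp_force: 0.0
```

```bash
python3 to.py .45 .10 .25 37.5
```

```text
rotvec [-0.  0. 64.] d [-0.3233  0.0876 -0.0004] | pos [0.2998 0.3994 0.2496] [-1.7998e+02  1.0000e-02  1.0148e+02] F [ 1.02 -0.09 -0.07] q [-68.  21.  18. 105.  -8.  55. -36.] open 0.0602 g 0.0 t 0.9
```

In the tool's units: -0.323 m is -6.46, -0.28 m is -5.6, 64 degrees is 32.

Call:
jog_arm(motion={"wx":[0,0,0,0,0,0,0,0],"wy":[0,0,0,0,0,0,0,0],"wz":[4,8,12,16,20,24,28,32],"x":[-0.8,-1.6,-2.4,-3.2,-4,-4.8,-5.6,-6.46],"y":[0.22,0.44,0.66,0.88,1.1,1.32,1.54,1.76],"z":[0,0,0,0,0,0,0,0],"jaw":[0.06,0.06,0.06,0.06,0.06,0.06,0.06,0.06]})

```text
time_s: 1.7
position: [0.4518, 0.1016, 0.2495]
tcp_rot: [-180.0, 0.0, 37.6]
wrist_force: [1.3, 0.3, 0.3]
opening: 0.0602
grasp_force: 0.0
```

```bash
python3 to.py .495 -.2495 .15 6.5
```

```text
rotvec [-0.   0.  31.1] d [-0.1798  0.3048  0.0993] | pos [0.4518 0.1016 0.2495] [-179.96    0.     37.55] F [1.27 0.31 0.31] q [-44.  21.  39. 110. -16.  55. -50.] open 0.0602 g 0.0 t 1.7
```

Call:
jog_arm(motion={"wx":[0,0,0,0,0,0,0,0],"wy":[0,0,0,0,0,0,0,0],"wz":[2,4,6,8,10,12,14,15.5],"x":[-0.45,-0.9,-1.35,-1.8,-2.25,-2.7,-3.15,-3.6],"y":[0.76,1.52,2.28,3.04,3.8,4.56,5.34,6.1],"z":[0.24,0.48,0.72,0.96,1.2,1.44,1.72,2],"jaw":[0.06,0.06,0.06,0.06,0.06,0.06,0.06,0.06]})

```text
time_s: 2.5
position: [0.4965, -0.2502, 0.1487]
tcp_rot: [-180.0, 0.0, 6.7]
wrist_force: [0.1, -0.4, 0.7]
opening: 0.0597
grasp_force: 0.0
```

```bash
python3 to.py .495 -.2495 .038 6.5
```

Run:
```python
from rig import manip
import cv2,numpy as np
t=manip.capture("top");s=manip.capture("scene")
f=lambda i,x,y:cv2.resize(i[y:y+110,x:x+90],None,fx=4.4,fy=4.4,interpolation=cv2.INTER_CUBIC)
cv2.imwrite("pics/a.png",np.hstack([f(t,350,130),f(s,310,190)]))
```

```text
rotvec [-0.   0.   0.2] d [-0.0013 -0.0007  0.1107] | pos [ 0.4965 -0.2502  0.1487] [-1.7996e+02  2.0000e-02  6.6900e+00] F [ 0.11 -0.36  0.67] q [ -0.  37.  40. 104. -31.  50. -29.] open 0.0597 g 0.0 t 2.5
```

View pics/a.png

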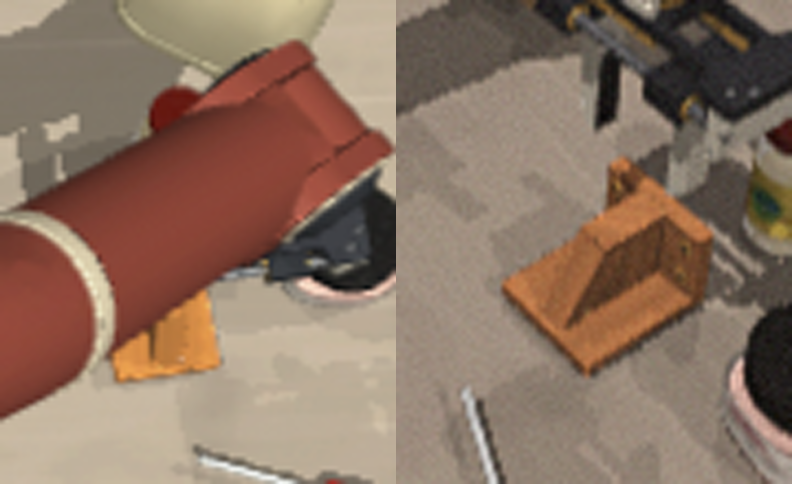

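The gripper hangs over the web with its fingers on either side (scene crop, tips at about (600,125) and (690,190)). I'll descend and pinch.

In the tool's units: 0.111 m is 2.22, 0.11 m is 2.2.

Call:
jog_arm(motion={"wx":[0,0,0,0,0,0],"wy":[0,0,0,0,0,0],"wz":[0,0,0,0,0,0],"x":[-0.02,-0.02,-0.02,-0.02,-0.02,-0.02],"y":[-0.02,-0.02,-0.02,-0.02,-0.02,-0.02],"z":[0.6,1.2,1.8,2.2,2.22,2.22],"jaw":[0.06,0.06,0.06,0.06,0.06,0.04]}, clamp_n=25)

```text
time_s: 3.2
position: [0.4953, -0.2474, 0.0387]
tcp_rot: [-180.0, 0.0, 6.8]
wrist_force: [-0.6, -0.1, 0.2]
opening: 0.0553
grasp_force: 0.0
```

Call:
jog_arm(motion={"wx":[0,0,0,0,0],"wy":[0,0,0,0,0],"wz":[0,0,0,0,0],"x":[0,0,0,0,0],"y":[0,0,0,0,0],"z":[0,0,0,0,0],"jaw":[0.03,0.02,0.01,0.01,0.01]}, clamp_n=25)

```text
time_s: 3.7
position: [0.4955, -0.2476, 0.0393]
tcp_rot: [-180.0, -0.0, 6.8]
wrist_force: [-0.6, 1.8, 4.5]
opening: 0.0237
grasp_force: 25.0
```

```bash
python3 to.py .495 -.2495 .038 6.5
```

```text
rotvec [-0.  -0.   0.3] d [-0.0008  0.0019  0.0012] | pos [ 0.4955 -0.2476  0.0393] [-1.7998e+02 -4.0000e-02  6.8200e+00] F [-0.55  1.75  4.53] q [  5.  46.  32. 109. -39.  37. -22.] open 0.0237 g 24.992846846580505 t 3.7
```

```bash
python3 to.py .505 -.10 .039 9; python3 to.py .511 .019 .039 11.15
```

```text
rotvec [-0.  -0.  -2.2] d [ 0.0269 -0.1454  0.0003] | pos [ 0.4955 -0.2476  0.0393] [-1.7998e+02 -4.0000e-02  6.8200e+00] F [-0.55  1.75  4.53] q [  5.  46.  32. 109. -39.  37. -22.] open 0.0237 g 24.992846846580505 t 3.7
rotvec [-0.  -0.  -4.3] d [ 0.047  -0.2628  0.0004] | pos [ 0.4955 -0.2476  0.0393] [-1.7998e+02 -4.0000e-02  6.8200e+00] F [-0.55  1.75  4.53] q [  5.  46.  32. 109. -39.  37. -22.] open 0.0237 g 24.992846846580505 t 3.7
```

In the tool's units: -0.145 m is -2.9, -0.13 m is -2.6, -2.2 degrees is -1.1.

Call:
jog_arm(motion={"wx":[0,0,0,0,0,0,0,0],"wy":[0,0,0,0,0,0,0,0],"wz":[0,-0.2,-0.4,-0.6,-0.8,-1,-1.1,-1.1],"x":[0.04,0.1,0.18,0.26,0.34,0.42,0.5,0.54],"y":[-0.2,-0.6,-1,-1.4,-1.8,-2.2,-2.6,-2.9],"z":[0,0,0,0,0,0,0,0],"jaw":[0.01,0.01,0.01,0.01,0.01,0.01,0.01,0.01]})

```text
time_s: 4.5
position: [0.5059, -0.101, 0.0394]
tcp_rot: [179.8, -0.1, 9.0]
wrist_force: [1.0, -3.2, 3.5]
opening: 0.0239
grasp_force: 25.0
```

```bash
python3 to.py .511 .019 .039 11.15
```

```text
rotvec [ 0.2 -0.1 -2.1] d [ 0.0239 -0.1177 -0.    ] | pos [ 0.5059 -0.101   0.0394] [ 1.7979e+02 -1.2000e-01  9.0500e+00] F [ 1.01 -3.17  3.5 ] q [-11.  43.  32. 115. -41.  33. -32.] open 0.0239 g 24.99340921640396 t 4.5
```

In the tool's units: -0.118 m is -2.36, -0.112 m is -2.24, -2.1 degrees is -1.05.

Call:
jog_arm(motion={"wx":[0,0,0,0,0,0,0,0],"wy":[0,0,0,0,0,0,0,0],"wz":[-0.2,-0.4,-0.6,-0.8,-1,-1.05,-1.05,-1.05],"x":[0.08,0.16,0.24,0.32,0.4,0.46,0.48,0.48],"y":[-0.4,-0.8,-1.2,-1.6,-2,-2.24,-2.36,-2.36],"z":[0,0,0,0,0,0,0,0],"jaw":[0.01,0.01,0.01,0.01,0.01,0.01,0.01,0.01]})

```text
time_s: 5.3
position: [0.511, 0.0201, 0.0393]
tcp_rot: [179.9, -0.1, 11.2]
wrist_force: [2.3, -1.6, 4.4]
opening: 0.0239
grasp_force: 25.0
```

```bash
python3 to.py .511 .019 .039 11.15
```

Run:
```python
from rig import manip
import cv2,numpy as np
t=manip.capture("top");s=manip.capture("scene")
cv2.imwrite("pics/s2.png",s)
f=lambda i,x,y:cv2.resize(i[y:y+100,x:x+66],None,fx=6,fy=6,interpolation=cv2.INTER_CUBIC)
cv2.imwrite("pics/b.png",np.hstack([f(t,262,120),f(s,305,130)]))
```

```text
rotvec [ 0.1 -0.1  0. ] d [-0.0002  0.001   0.0003] | pos [0.511  0.0201 0.0393] [ 1.7992e+02 -1.2000e-01  1.1170e+01] F [ 2.32 -1.64  4.39] q [-25.  43.  32. 116. -43.  33. -42.] open 0.0239 g 24.995445907115936 t 5.3
```

View pics/b.png

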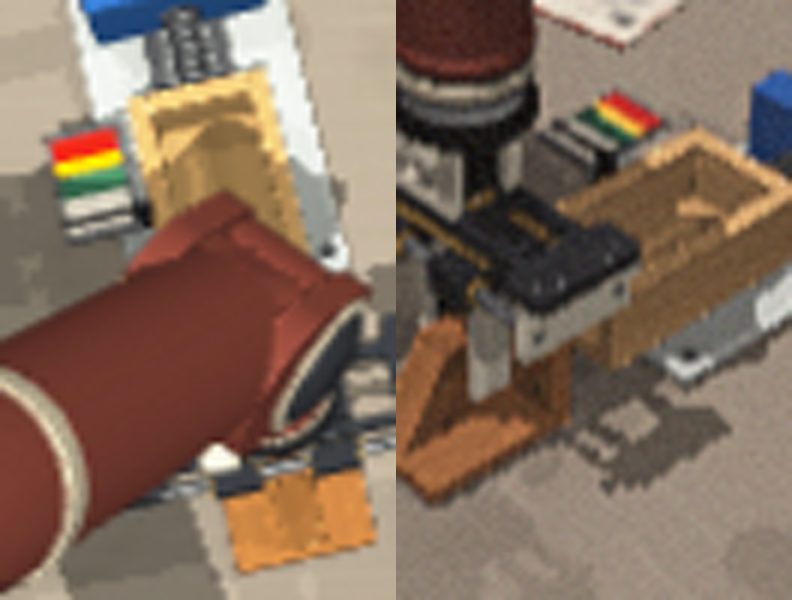

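Add to m.py:
```python
print("----")
P=[]
for o,x0 in((tr,[.58,.033,.195]),):
    def g(z):
        r=least_squares(lambda p:np.concatenate([(proj(n,[np.array([[np.cos(p[2]),-np.sin(p[2]),0],[np.sin(p[2]),np.cos(p[2]),0],[0,0,1]])@np.array(m)/1e3+[p[0],p[1],z]])[0]-q) for n,m,q in o]),x0,loss="soft_l1",f_scale=.5); return r.x
    print("trough z0",g(0),np.degrees(g(0)[2]))
T2=lambda u,v:np.array([262+(u+.5)/6-.5,120+(v+.5)/6-.5]); S2=lambda u,v:np.array([305+(u-395.5)/6-.5,130+(v+.5)/6-.5])
b=[("top",(-50,42,0),T2(240,573)),("top",(-50,-42,0),T2(375,545)),("scene",(-50,-42,0),S2(435,502)),("scene",(50,-42,0),S2(568,423)),("scene",(50,-42,0),S2(568,423))]
p,_,r=fit(b,[.5,.02,.19,0]); print("bracket now",p,np.degrees(p[2]),r.round(1).tolist())
u=np.array([np.cos(.195),np.sin(.195)]); o=np.array([.511,.0201])-.01*u; print("by TCP",o)
for q in b:
    R=np.array([[u[0],-u[1],0],[u[1],u[0],0],[0,0,1]]); print(q[0],q[1],q[2].round(1),proj(q[0],[R@np.array(q[1])/1e3+[*o,0]])[0].round(1))
```

```bash
python3 m.py | sed -n '/----/,$p'
```

```text
----
trough z0 [0.57915262 0.03225226 0.19559959] 11.207031054820721
bracket now [ 0.50095157  0.0177294   0.19647474 -0.0027388 ] 11.25717329302846 [[-0.4, 0.5], [0.1, -0.1], [-0.5, 0.8], [0.5, -0.3], [0.5, -0.3]]
by TCP [0.50118952 0.01816233]
top (-50, 42, 0) [301.6 215.1] [300.9 215.4]
top (-50, -42, 0) [324.1 210.4] [324.1 210.1]
scene (-50, -42, 0) [311.1 213.2] [310.5 213.3]
scene (50, -42, 0) [333.2 200.1] [333.7 199.1]
scene (50, -42, 0) [333.2 200.1] [333.7 199.1]
```

Bracket and trough line up to about 1 mm and 0.1°, with roughly a 29 mm gap. I'll approach and then press in small steps, watching the force.

In the tool's units: 0.034 m is 0.68, 0.031 m is 0.62.

Call:
jog_arm(motion={"wx":[0,0,0,0,0,0,0,0],"wy":[0,0,0,0,0,0,0,0],"wz":[0,0,0,0,0,0,0,0],"x":[0.12,0.24,0.36,0.48,0.56,0.62,0.68,0.68],"y":[0,0,0,0,0,0,0,0],"z":[0,0,0,0,0,0,0,0],"jaw":[0.01,0.01,0.01,0.01,0.01,0.01,0.01,0.01]}, clamp_n=35)

```text
time_s: 6.2
position: [0.5392, 0.0258, 0.0395]
tcp_rot: [-179.8, 0.4, 11.0]
wrist_force: [-8.6, -0.2, 17.0]
opening: 0.0237
grasp_force: 35.0
```

```bash
python3 to.py .511 .020 .039 11.15
```

```text
rotvec [-0.2  0.4 -0.2] d [-0.0288  0.0003  0.0007] | pos [0.5392 0.0258 0.0395] [-179.79    0.42   10.98] F [-8.58 -0.2  17.01] q [-26.  45.  34. 111. -41.  37. -45.] open 0.0237 g 35.015249848365784 t 6.2
```

In the tool's units: -0.002 m is -0.04, -0.001 m is -0.02.

Call:
jog_arm(motion={"wx":[0,0,0],"wy":[0,0,0],"wz":[0,0,0],"x":[0,0,0],"y":[0,0,0],"z":[-0.02,-0.04,-0.04],"jaw":[0.01,0.01,0.01]}, clamp_n=35)

```text
time_s: 6.5
position: [0.5425, 0.027, 0.0398]
tcp_rot: [-179.9, 0.1, 11.1]
wrist_force: [-0.9, 0.6, -3.1]
opening: 0.0237
grasp_force: 35.0
```

```bash
python3 to.py .511 .020 .039 11.15
```

Run:
```python
from rig import manip
import cv2,numpy as np
t=manip.capture("top");s=manip.capture("scene")
f=lambda i,x,y:cv2.resize(i[y:y+100,x:x+66],None,fx=6,fy=6,interpolation=cv2.INTER_CUBIC)
cv2.imwrite("pics/c.png",np.hstack([f(t,262,120),f(s,315,125)]))
```

```text
rotvec [-0.1  0.1 -0. ] d [-0.0322  0.0008  0.0009] | pos [0.5425 0.027  0.0398] [-1.7992e+02  1.4000e-01  1.1140e+01] F [-0.94  0.59 -3.08] q [-26.  46.  34. 110. -41.  37. -45.] open 0.0237 g 34.99225080013275 t 6.5
```

View pics/c.png

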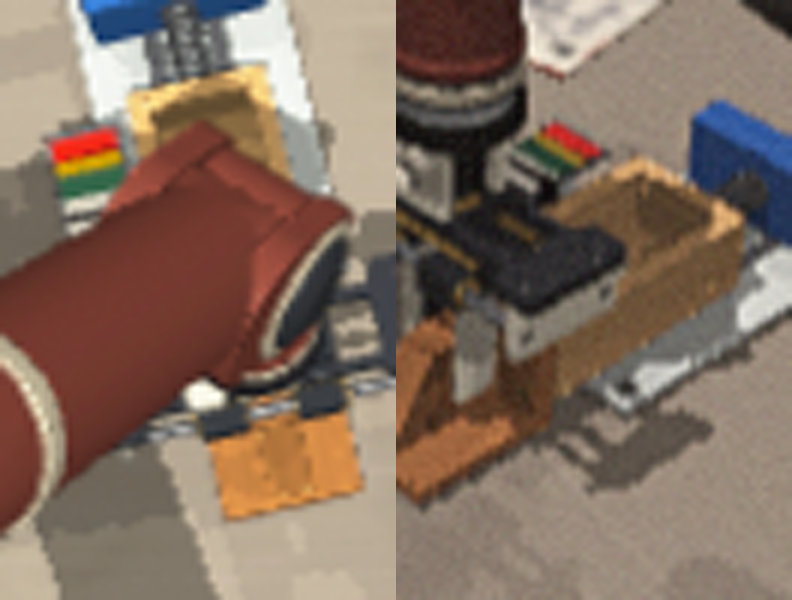

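The plate is against the trough end (scene crop, about (555,375)) and the pointer is still in white. The foot is almost unloaded (Fz -3 N is the bracket's weight), so I'll put it back down slightly and press on.

In the tool's units: 0.008 m is 0.16, 0.006 m is 0.12.

Call:
jog_arm(motion={"wx":[0,0,0,0,0,0],"wy":[0,0,0,0,0,0],"wz":[0,0,0,0,0,0],"x":[0,0.04,0.08,0.12,0.16,0.16],"y":[0,0,0,0,0,0],"z":[0.012,0.012,0.012,0.012,0.012,0.012],"jaw":[0.01,0.01,0.01,0.01,0.01,0.01]}, clamp_n=35)

```text
time_s: 7.2
position: [0.5504, 0.0282, 0.0395]
tcp_rot: [-179.9, 0.1, 11.2]
wrist_force: [-4.9, 0.8, -3.5]
opening: 0.024
grasp_force: 35.0
```

```bash
python3 to.py .511 .020 .039 11.15
```

```text
rotvec [-0.1  0.1  0. ] d [-0.0402  0.0005  0.0006] | pos [0.5504 0.0282 0.0395] [-1.7994e+02  1.4000e-01  1.1160e+01] F [-4.92  0.78 -3.46] q [-26.  46.  34. 109. -41.  38. -45.] open 0.024 g 35.006335973739624 t 7.2
```

In the tool's units: 0.01 m is 0.2, 0.009 m is 0.18.

Call:
jog_arm(motion={"wx":[0,0,0,0,0,0,0],"wy":[0,0,0,0,0,0,0],"wz":[0,0,0,0,0,0,0],"x":[0.02,0.06,0.1,0.14,0.18,0.2,0.2],"y":[0,0,0,0,0,0,0],"z":[0.008,0.014,0.014,0.014,0.014,0.014,0.014],"jaw":[0.01,0.01,0.01,0.01,0.01,0.01,0.01]}, clamp_n=35)

```text
time_s: 7.9
position: [0.5577, 0.0297, 0.0396]
tcp_rot: [-179.8, 0.4, 11.1]
wrist_force: [-10.5, -0.3, 4.7]
opening: 0.0239
grasp_force: 35.0
```

```bash
python3 to.py .511 .020 .039 11.15
```

```text
rotvec [-0.2  0.4 -0. ] d [-0.0476  0.0005  0.0009] | pos [0.5577 0.0297 0.0396] [-179.83    0.38   11.13] F [-10.46  -0.31   4.7 ] q [-26.  47.  34. 108. -41.  39. -46.] open 0.0239 g 35.02024054527283 t 7.9
```

In the tool's units: 0.003 m is 0.06, 0.002 m is 0.04.

Call:
jog_arm(motion={"wx":[0,0,0,0,0,0,0],"wy":[0,0,0,0,0,0,0],"wz":[0,0,0,0,0,0,0],"x":[0.02,0.04,0.06,0.06,0.06,0.06,0.06],"y":[0,0,0,0,0,0,0],"z":[-0.004,-0.004,-0.004,-0.004,-0.004,-0.004,-0.004],"jaw":[0.01,0.01,0.01,0.01,0.01,0.01,0.01]}, clamp_n=35)

```text
time_s: 8.6
position: [0.5594, 0.0302, 0.0396]
tcp_rot: [-179.8, 0.5, 11.1]
wrist_force: [-12.6, 1.8, 4.0]
opening: 0.0237
grasp_force: 35.0
```

```bash
python3 to.py .511 .020 .039 11.15
```

Run:
```python
from rig import manip
import cv2,numpy as np
t=manip.capture("top");s=manip.capture("scene")
f=lambda i,x,y:cv2.resize(i[y:y+100,x:x+66],None,fx=6,fy=6,interpolation=cv2.INTER_CUBIC)
cv2.imwrite("pics/d.png",np.hstack([f(t,262,120),f(s,320,120)]))
```

```text
rotvec [-0.2  0.5 -0. ] d [-0.0494  0.0006  0.0011] | pos [0.5594 0.0302 0.0396] [-179.79    0.51   11.12] F [-12.63   1.79   4.02] q [-26.  47.  34. 107. -41.  40. -46.] open 0.0237 g 35.021560192108154 t 8.6
```

View pics/d.png

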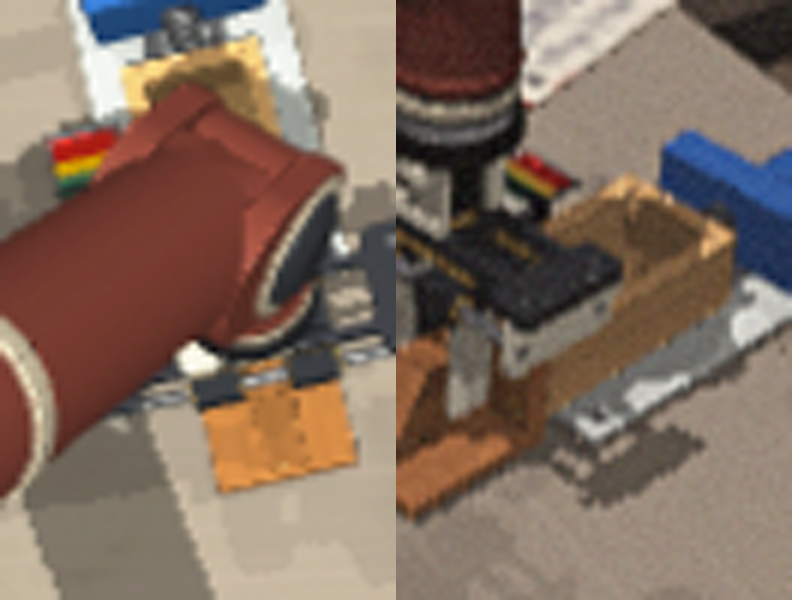

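Run:
```python
from h import *
import cv2
for n,m in(("top",(150,-10,66)),("scene",(150,-30,66))):
    a=cv2.imread(f"pics/{n}0.png",0); b=cv2.cvtColor(manip.capture(n),cv2.COLOR_BGR2GRAY)
    u=np.array([np.cos(.1956),np.sin(.1956),0]);v=np.array([-u[1],u[0],0]); X=np.array([.5792,.0323,0])+u*.15+v*m[1]/1e3+[0,0,.066]
    c=proj(n,[X])[0].round().astype(int); k=7
    T=cv2.resize(a[c[1]-k:c[1]+k+1,c[0]-k:c[0]+k+1],None,fx=8,fy=8,interpolation=cv2.INTER_CUBIC)
    W=cv2.resize(b[c[1]-22:c[1]+23,c[0]-22:c[0]+23],None,fx=8,fy=8,interpolation=cv2.INTER_CUBIC)
    _,s,_,l=cv2.minMaxLoc(cv2.matchTemplate(W,T,cv2.TM_CCOEFF_NORMED)); d=np.array(l)/8-(22-k)
    for c_ in(.01,.02,.03): print(c_,(proj(n,[X+u*c_])[0]-proj(n,[X])[0]).round(2),end=" ")
    print(n,"shift",d,"score",s)
s=manip.get_state();print(s["position"],s["wrist_force"],s["tcp_rot"])
```

```text
0.01 [-0.6  -2.62] 0.02 [-1.2  -5.23] 0.03 [-1.79 -7.83] top shift [-1.125 -5.   ] score 0.754030168056488
0.01 [ 2.   -1.17] 0.02 [ 3.98 -2.33] 0.03 [ 5.95 -3.48] scene shift [ 4.25  -2.125] score 0.7660841345787048
[0.5594155  0.03011657 0.03966113] [-12.61618021   1.45717019   5.48835098] [-179.7961306     0.50878574   11.11824196]
```

The trough edge has shifted as expected for about 20 mm of carriage travel in both views, which is the middle of green. I'll hold 0.8 s to confirm it's steady, then hand in.

Call:
jog_arm(motion={"wx":[0,0,0,0,0,0,0,0],"wy":[0,0,0,0,0,0,0,0],"wz":[0,0,0,0,0,0,0,0],"x":[0,0,0,0,0,0,0,0],"y":[0,0,0,0,0,0,0,0],"z":[0,0,0,0,0,0,0,0],"jaw":[0.01,0.01,0.01,0.01,0.01,0.01,0.01,0.01]}, clamp_n=35)

```text
time_s: 9.6
position: [0.5594, 0.0301, 0.0397]
tcp_rot: [-179.8, 0.5, 11.1]
wrist_force: [-12.1, 0.9, 5.3]
opening: 0.0236
grasp_force: 35.0
```

```bash
python3 -c "
from rig import manip
print(manip.get_state()['position']); print(manip.job_done())"
```

```text
[0.55942325 0.03011567 0.03965157]
the job is handed in; nothing more can be done
None
```

I handed the job in at about 9.6 s with the bracket held steady, square and centred against the trough end. The carriage is about 20 mm in (mid-green), measured from the trough's shift because the arm partly hid the pointer; no verdict came back. The foot may have unloaded by about 0.5 mm for a moment during the press.

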